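# Press the plug lid square into the storage canister

## Robot

A 6-joint arm with a two-finger parallel gripper is mounted at the origin on a cart in front of the work surface, level with it; the furniture and walls round the work are solid. World frame = base frame: x ahead of the robot, y to its left, z up, the work surface at z = 0. Lengths are in m, angles in rad, forces in N, time in s.
With the tool pointing down it reaches from about 0.3 to 0.875 m from the base axis. Payload 6.4 kg.
Tool frame: the origin (TCP) lies at the very end of the fingers, on their centre line; the grasp point (between the pads) lies env.hold_point_z behind it (env.hold_point_z is the distance from the TCP to the grasp point, in m); z points along the fingers, y is the line along which they close (so a half turn about z gives the same grasp; the last joint's range is limited). The gripper opens to 85 mm and grips with 20 to 120 N. Pads are 22 mm wide; open, the fingers measure 114 mm over their backs; the gripper's body (76 mm by 85 mm) begins 54 mm behind the grasp point. The pads swing forward as they close: fully open they stand 13 mm farther back than shut.
Start: joints at [-1.412, 0.181, 1.607, -0, 1.354, -0.206], TCP at [0.205, -0.537, 0.231] pointing down, gripper open.
Joint ranges: [-2.99, 2.99], [-0.89, 2.07], [0.3, 2.58], [-1.14, 4.28], [0, 2.63], [-3.12, 3.12]. Speed limits (rad/s): [2.57, 2.57, 3.01, 3.14, 3.14, 3.14].

## Interface

Orientations are given as a unit quaternion [w, x, y, z].
In Python, from bench import env gives the robot as it stands. The module is installed in compiled form; this text tells all that it offers.
- The arm moves only by the shell command python3 -m handwheel 'ROWS'. ROWS is JSON, a list that holds one entry, the list of rows, each a list of 7 numbers: the shift along the tool's x, y, z in mm, then the turn, a rotation vector about the tool's x, y, z in degrees, then the opening, from 0 (shut) to 1 (fully open). In form: [[[dx, dy, dz, wx, wy, wz, hand], ...]]. A call has exactly 10 rows; each row is the pose to reach, as a shift and turn from the pose commanded when the call began, along the tool's axes at that moment; what a row does not reach only later rows make up. A row lasts 1/8 s, in which the tool goes at most 62.5 mm and 10.7 degrees, less where a joint would pass 70% of its speed; a pose out of reach is approached as far as the arm can. A call with a gripper value outside its range is refused whole. The fingers move at their own pace and stop on an object; the grip force is fixed at half the most. Time passes only in rows, so rows that repeat a pose let the fingers close, or fill a call up. It gives the time, the measured TCP pose, the force, the opening and the grip force at its end, in the units of the state.
- env.get_obs(): the state, without advancing time (a new reading comes with each control period).
- env.camera(name): name is "scene" or "top"; returns a dict with "pixels" (480x640x3 uint8, red, green, blue), "z_map" (480x640 float32, m along the optical axis (not along the pixel's ray), 0 where there is no reading), "intrinsics" (3x3 intrinsics, pixels), "distortion" ([k1, k2, p1, p2, k3] as OpenCV has them; the pictures are not rectified), "world_from_camera" (4x4, takes a point from camera to world coordinates). Camera axes: x right, y down, z forward; pixel columns grow to the right and rows downward; lengths in m; the calibration is good to about 2 mm. A picture is of the moment at which its call begins.
- env.job_done(): hands the job in; it is judged then, once.
Trained networks look in a picture, given as the dict that the camera call returned (one of the last four; its "shot" number tells which), for a name from the list of things; names that differ only in an ending like _2 or _b are one class to them, and where a whole thing is asked for, a point or a joint stands for the part that bears it (a point fixed in the world has none). Each returns a list of dicts, best first, with "conf" (0 to 1); they miss things now and then, are a little off and sometimes report something else, mostly with a low value. They report only what shows in the picture. A call takes as long as a camera call.
- env.masks_of(picture, target): "mask" (480x640 bool, what is visible of it) and "xy" ([column, row] in pixels, amid what is visible of it).
The state is a dict: "time": time; "joint_positions": joint angles; "qd": joint speeds; "effort": joint torques, N m; "ee_pos": TCP position; "ee_rot": TCP orientation; "ft_force": force on the tool from outside, world axes, zero at the start; "moment": the same for the moment, N m; "width": finger opening in m; "grasp_force": force on a finger pad.
Only numpy, scipy, OpenCV 4.12 (cv2) and the standard library are available. Lean on these libraries where they do the work, as an engineer would, in place of code of your own. Each camera call takes 0.05 s, during which the arm holds its last target. There are 200 camera calls.

## Task

Put the square wooden lid back on the square white canister: pick it up by its knob, set it straight in the mouth and let go of it. Then drive it fully home, flush all round on the rim, with pushes of the closed fingers on the studs at its corners, a little at a time and corner after corner, so that it never cocks over in the mouth; no push may load the canister with more than 30 N, and the things standing around stay where they are.

Things in the scene. Friction and masses are not known exactly. Their poses are not given: they have to be found in the camera images.
- canister: square white ceramic canister, open at the top, fixed to the worktop, 100 x 100 mm and 80 mm high, walls 6 mm (the mouth is 88 x 88 mm inside). Origin at the centre of its underside, x and y along its sides, z up. Four stiff plungers stand in its inside corners.
- canister_mouth (a point): centre of the canister's mouth, in the plane of its rim, 80 mm above the worktop; x and y along the canister's sides, z up
- canister_plungers (a point): point on the canister's axis 7 mm below the rim plane: highest level of the tops of the four 9 mm square cork plungers, 37 mm from here along both x and y. They start 0 to 1.5 mm below this level, each at its own height, so a lid set in stands 5.5 to 7 mm above the rim, a little askew. Each slides down under more than 14.5 N (about 16 N at 10 mm/s) and stays where pushed
- lid: loose square wooden lid, 0.18 kg, standing upright on its plug at the start. Plug 84 x 84 mm, 14 mm deep; above it a flange 104 x 104 mm, 6 mm thick; on top a round knob in the middle and a stud at each corner. Origin at the centre of the plug's underside, x and y along the sides, z up.
- lid_knob (a point): centre of the lid's knob, 44 mm above the underside of the plug and 24 mm above the flange's top face; the knob is round, 28 mm wide here (22 mm at its foot), its top 10 mm higher. Axes as the lid's
- lid_seat (a point): centre of the underside of the lid's flange, 14 mm above the underside of the plug; it lies at point canister_mouth when the lid is home. Axes as the lid's. The lid fits in any quarter turn with 2 mm of play each side. The rim is a hard stop. A push in the middle needs over 55 N; 16 to 19 N on one stud lowers that corner alone
- lid_stud_a (a point): top of one of the four low round studs on the lid (16 mm wide at the foot, 5 mm high, 34 mm from the lid's centre along each of its sides' directions, 11 mm above point lid_seat), at +x +y of the lid's frame
- lid_stud_b (a point): top of one of the four low round studs on the lid (16 mm wide at the foot, 5 mm high, 34 mm from the lid's centre along each of its sides' directions, 11 mm above point lid_seat), at -x +y of the lid's frame
- lid_stud_c (a point): top of one of the four low round studs on the lid (16 mm wide at the foot, 5 mm high, 34 mm from the lid's centre along each of its sides' directions, 11 mm above point lid_seat), at -x -y of the lid's frame
- lid_stud_d (a point): top of one of the four low round studs on the lid (16 mm wide at the foot, 5 mm high, 34 mm from the lid's centre along each of its sides' directions, 11 mm above point lid_seat), at +x -y of the lid's frame
- tin: bystander: a food tin, 75 mm wide, 58 mm high, behind the work; origin under its centre
- candle: bystander: a tea light, 38 mm wide, 15 mm high, in front of the work; origin under its centre
- bulb: bystander: a garlic bulb, 54 mm wide, 55 mm high, behind the work

How it is judged:
By the outcome, as a careful person would: the job done as asked, in the order asked, and still so for the second after the job is handed in, with the robot touching nothing.
It also fails if it takes over 72 s, if anything falls off the work surface, if the arm or the gripper's body presses on something with over 40 N, if the wrist force passes 120 N, or if a joint passes its speed limit or range.

## Working session

There is one attempt and no reset: what is moved stays moved. The work goes in short steps, Python scripts to look and compute and a shell command to move; the robot and the scene stay as the last step left them, time stands still between calls to the robot, and variables do not carry over. Pictures are saved under pics/ and viewed, at most 10 in all, crops included, and the job is handed in when it is done.

```bash
mkdir -p pics
cat > h.py <<'E'
import numpy as np, cv2
from bench import env
def world(p, m=None, uv=None):
    K=p["intrinsics"];D=np.array(p["distortion"]);T=np.array(p["world_from_camera"]);Z=p["z_map"]
    if uv is None:
        v,u=np.nonzero(m&(Z>0)); uv=np.stack([u,v],1)
    uv=np.array(uv); z=Z[uv[:,1].astype(int),uv[:,0].astype(int)]
    n=cv2.undistortPoints(uv.astype(float).reshape(-1,1,2),K,D).reshape(-1,2)
    P=np.c_[n*z[:,None],z]
    return P@T[:3,:3].T+T[:3,3]
def save(p,n): cv2.imwrite(n,p["pixels"][:,:,::-1])
E
python3 - <<'E'
from h import *
a=env.camera("top");b=env.camera("scene")
cv2.imwrite("pics/a.png",cv2.resize(np.hstack([a["pixels"],b["pixels"]])[:,:,::-1],(800,300)))
save(a,"pics/top.png")
print(env.hold_point_z,env.get_obs())
for nm,p in(("top",a),("scene",b)):
  for t in["canister","lid","lid_knob","lid_stud_a","tin","candle","bulb"]:
    for r in env.masks_of(p,t)[:5]:
      w=world(p,r["mask"])
      if len(w): print(nm,t,round(r["conf"],2),np.round(r["xy"]),r["mask"].sum(),"med",np.median(w,0).round(3),"lo",np.percentile(w,2,0).round(3),"hi",np.percentile(w,98,0).round(3))
E
```

```text
0.0187 {'time': 0.1, 'joint_positions': array([-1.41231671e+00,  1.81469231e-01,  1.60786919e+00,  2.56309693e-05,
        1.35380432e+00, -2.06263135e-01]), 'qd': array([-0.00027546, -0.00298202, -0.00159489,  0.00096051, -0.00057643,
        0.00031239]), 'effort': array([ 1.47693554e-03, -4.45875371e+01, -3.52238560e+01, -1.88990443e-04,
        4.04079328e-03,  7.94169466e-06]), 'ee_pos': array([ 0.20507459, -0.53667636,  0.23049161]), 'ee_rot': array([-7.74523742e-04,  9.83416587e-01,  1.81359354e-01,  3.10246405e-05]), 'ft_force': array([ 0.11523685, -0.5625209 , -0.01996086]), 'moment': array([0.03699737, 0.02967147, 0.04589161]), 'grasp_force': 0.0, 'width': 0.08562954288828602}
top canister 0.75 [392. 277.] 3528 med [0.465 0.005 0.014] lo [ 0.406 -0.042  0.003] hi [0.516 0.067 0.082]
top canister 0.56 [293. 176.] 1496 med [0.664 0.182 0.055] lo [0.634 0.148 0.01 ] hi [0.704 0.215 0.059]
top lid 0.86 [270. 277.] 3015 med [0.475 0.231 0.021] lo [0.423 0.178 0.017] hi [0.531 0.287 0.055]
top lid_knob 0.64 [270. 275.] 2992 med [0.475 0.231 0.021] lo [0.424 0.178 0.017] hi [0.531
[... 877 characters left out ...]
 med [0.653 0.192 0.05 ] lo [0.632 0.149 0.   ] hi [0.704 0.22  0.058]
scene lid_stud_a 0.96 [299. 306.] 2819 med [0.468 0.24  0.02 ] lo [0.421 0.18  0.016] hi [0.53  0.289 0.053]
scene tin 0.6 [252. 232.] 1621 med [0.654 0.193 0.05 ] lo [0.632 0.148 0.   ] hi [0.706 0.22  0.058]
scene candle 0.73 [294. 308.] 2847 med [0.468 0.24  0.02 ] lo [0.42  0.18  0.015] hi [0.53  0.29  0.053]
scene candle 0.63 [395. 315.] 439 med [0.36  0.124 0.007] lo [ 0.341  0.105 -0.001] hi [0.379 0.143 0.016]
scene bulb 0.94 [287. 209.] 456 med [0.69  0.088 0.031] lo [ 0.675  0.044 -0.001] hi [0.761 0.106 0.047]
scene bulb 0.28 [254. 232.] 1593 med [0.653 0.193 0.051] lo [0.632 0.151 0.002] hi [0.705 0.22  0.058]
```

View pics/top.png

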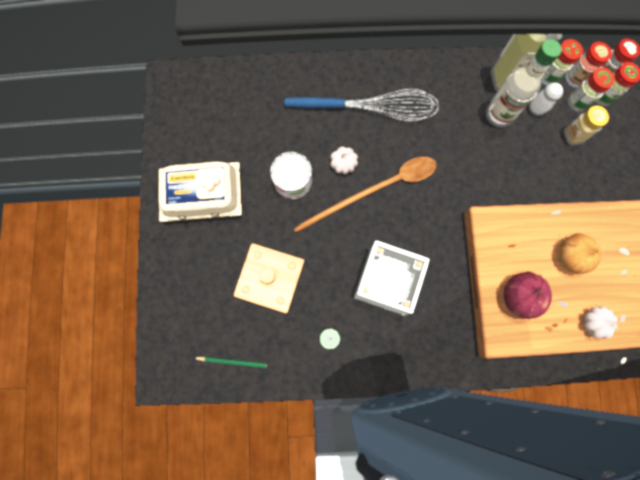

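View pics/a.png

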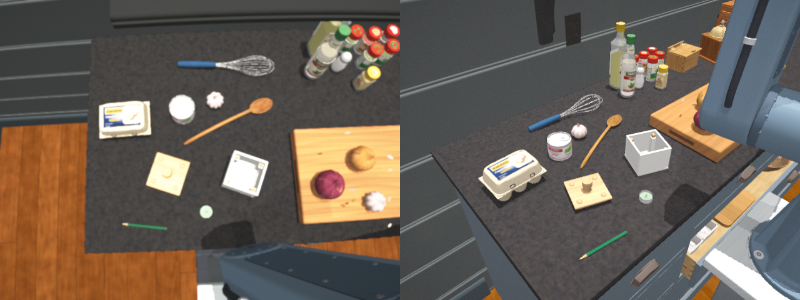

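Top view: the lid is at about (269,278) with its knob, the canister at (393,278), the tea light at (330,338), the tin at (291,175) and the bulb at (344,160). Next I fit the squares.

```bash
cat >> h.py <<'E'
def rect(P):
    r=cv2.minAreaRect((P[:,:2]*1000).astype(np.float32)); return np.round(r[0],1),np.round(r[1],1),(r[2]+45)%90-45
def near(p,c,R,lo,hi):
    v,u=np.mgrid[0:480,0:640]; uv=np.c_[u.ravel(),v.ravel()]
    uv=uv[p["z_map"].ravel()>0]; P=world(p,uv=uv)
    return P[(np.hypot(P[:,0]-c[0],P[:,1]-c[1])<R)&(P[:,2]>lo)&(P[:,2]<hi)]
E
python3 - <<'E'
from h import *
for n in("top","scene"):
    p=env.camera(n)
    L=near(p,(.477,.232),.085,.014,.024); C=near(p,(.46,.012),.085,.074,.088); k=near(p,(.477,.232),.03,.045,.065)
    print(n,"lid",rect(L),np.median(L[:,2]),"can",rect(C),np.median(C[:,2]),"knob",rect(k),k.mean(0),k[:,2].max(),len(k))
from scipy.spatial.transform import Rotation as R
o=env.get_obs();print(R.from_quat(o["ee_rot"][[1,2,3,0]]).as_matrix().round(3))
E
```

```text
top lid (array([477.8, 232.7]), array([104.9, 103. ]), -20.118133544921875) 0.020247357832635204 can (array([462.3,  10.6]), array([100.3,  99.8]), -21.70855712890625) 0.07966036854569025 knob (array([477. , 232.4]), array([25.4, 27.1]), -1.5271148681640625) [0.47622202 0.23230686 0.05378651] 0.05761410116494803 188
scene lid (array([475.9, 233.2]), array([104.3, 105.9]), -20.062599182128906) 0.019430465726220703 can (array([461. ,   9.7]), array([102.6, 102.7]), -22.201576232910156) 0.07826174701447491 knob (array([475.4, 233.4]), array([26.7, 27.2]), 42.36540222167969) [0.47376038 0.23462523 0.0524292 ] 0.05578714102184201 202
[[ 0.934  0.357 -0.   ]
 [ 0.357 -0.934 -0.   ]
 [-0.     0.    -1.   ]]
```

```bash
python3 -m handwheel '[[[40,-47,0,0,0,-6,1],[80,-94,0,0,0,-12,1],[120,-141,0,0,0,-18,1],[160,-188,0,0,0,-24,1],[200,-235,0,0,0,-30,1],[240,-282,0,0,0,-36,1],[280,-329,0,0,0,-42,1],[320,-376,0,0,0,-49,1],[355,-417,0,0,0,-49,1],[380,-447,0,0,0,-49,1]]]'
cat >> h.py <<'E'
from scipy.spatial.transform import Rotation as Ro
def go(xyz,yaw=None):
    "tool-frame shift (mm) and turn to reach xyz (mm), tool x axis at yaw"
    o=env.get_obs();M=Ro.from_quat(np.array(o["ee_rot"])[[1,2,3,0]]).as_matrix()
    y=np.degrees(np.arctan2(M[1,0],M[0,0])); t=np.array(xyz)-o["ee_pos"]*1000
    r=np.zeros(3)
    if yaw is not None:
        c,s=np.cos(np.radians(yaw)),np.sin(np.radians(yaw)); G=np.array([[c,s,0],[s,-c,0],[0,0,-1]])
        r=np.degrees(Ro.from_matrix(M.T@G).as_rotvec())
    print("t",round(o["time"],2),"pos",(o["ee_pos"]*1000).round(1),"yaw",y.round(2),"tilt",M[:,2].round(4),"F",o["ft_force"].round(1),"w",round(o["width"]*1000,1),"| shift",(M.T@t).round(1),"rot",r.round(2))
E
python3 -c "
from h import *
go((477,233,70),69.9)"
```

```text
time: 2.15
ee_pos: [0.4011, 0.0182, 0.2317]
ee_rot: [0.0, 0.819, 0.574, 0.0]
ft_force: [1.0, 1.3, -0.5]
width: 0.0851
grasp_force: 0.0
t 2.15 pos [401.1  18.2 231.7] yaw 70.01 tilt [ 1.2e-03 -1.0e-04 -1.0e+00] F [ 1.   1.3 -0.5] w 85.1 | shift [227.8  -2.3 161.7] rot [ 0.07 -0.02  0.11]
```

```bash
python3 -m handwheel '[[[50,0,20,0,0,0,1],[100,-1,50,0,0,0,1],[150,-2,85,0,0,0,1],[190,-2,115,0,0,0,1],[215,-2.3,145,0,0,0,1],[227.8,-2.3,161.7,0,0,0,1],[227.8,-2.3,161.7,0,0,0,1],[227.8,-2.3,161.7,0,0,0,1],[227.8,-2.3,161.7,0,0,0,1],[227.8,-2.3,161.7,0,0,0,1]]]'
python3 -c "
from h import *
go((477,233,25),69.9)"
```

```text
time: 3.4
ee_pos: [0.4773, 0.2304, 0.0705]
ee_rot: [0.0, 0.82, 0.573, 0.001]
ft_force: [0.3, 0.3, -0.6]
width: 0.0857
grasp_force: 0.0
t 3.4 pos [477.3 230.4  70.5] yaw 69.86 tilt [ 1.5e-03  3.0e-04 -1.0e+00] F [ 0.3  0.3 -0.6] w 85.7 | shift [ 2.3 -1.3 45.5] rot [ 0.08 -0.05 -0.04]
```

```bash
python3 -m handwheel '[[[2,-1,20,0,0,0,1],[2,-1,35,0,0,0,1],[2,-1,45.5,0,0,0,1],[2,-1,45.5,0,0,0,1],[2,-1,45.5,0,0,0,0],[2,-1,45.5,0,0,0,0],[2,-1,45.5,0,0,0,0],[2,-1,45.5,0,0,0,0],[2,-1,45.5,0,0,0,0],[2,-1,45.5,0,0,0,0]]]'
python3 -c "
from h import *
go((477,233,25),69.9)"
```

```text
time: 4.65
ee_pos: [0.4769, 0.233, 0.0247]
ee_rot: [0.0, 0.82, 0.573, 0.0]
ft_force: [-2.0, -1.3, 5.6]
width: 0.0261
grasp_force: 58.8
t 4.65 pos [476.9 233.   24.7] yaw 69.9 tilt [ 6.e-04  2.e-04 -1.e+00] F [-2.  -1.3  5.6] w 26.1 | shift [ 0.   0.1 -0.3] rot [ 0.03 -0.02  0.  ]
```

```bash
python3 -m handwheel '[[[0,0,-20,0,0,0,0],[0,0,-50,0,0,0,0],[0,0,-85,0,0,0,0],[-25,7,-110,0,0,0.5,0],[-65,19,-110,0,0,1,0],[-110,32,-110,0,0,1.8,0],[-155,45,-110,0,0,1.8,0],[-190,55,-110,0,0,1.8,0],[-210,61,-110,0,0,1.8,0],[-214.3,62.3,-110,0,0,1.8,0]]]'
python3 - <<'E'
from h import *
go((461.8,10.3,135),68.1)
for n in("top","scene"):
    p=env.camera(n); save(p,f"pics/hold_{n}.png")
    for lo,hi in((.125,.136),(.074,.085)):
        L=near(p,(.461,.01),.09,lo,hi); print(n,lo,len(L),rect(L) if len(L) else 0, np.median(L[:,2]))
p=env.camera("scene")
cv2.imwrite("pics/hs.png",cv2.resize(p["pixels"][160:320,300:500,::-1],(600,480)))
go((461.8,10.3,135),68.1)
E
```

```text
time: 5.9
ee_pos: [0.4612, 0.0093, 0.1339]
ee_rot: [-0.0, 0.829, 0.559, -0.0]
ft_force: [-0.1, 0.7, -1.3]
width: 0.0259
grasp_force: 59.3
t 5.9 pos [461.2   9.3 133.9] yaw 67.98 tilt [-3.e-04  1.e-04 -1.e+00] F [-0.1  0.7 -1.3] w 25.9 | shift [ 1.2  0.2 -1.1] rot [-0.02  0.   -0.12]
top 0.125 1029 (array([461.4,  10.1]), array([104.5, 102.7]), -21.669219970703125) 0.12926842822718365
top 0.074 66 (array([447.3,  42.4]), array([137. ,  70.2]), 25.052194595336914) 0.07955844078502894
scene 0.125 1642 (array([461.6,   9.3]), array([106.5, 106.3]), -22.26190185546875) 0.12846090073008376
scene 0.074 467 (array([460.7,  10.4]), array([102.2, 101.6]), -22.282012939453125) 0.07815041949162593
t 6.05 pos [461.3  10.8 133.9] yaw 68.09 tilt [-3.e-04  4.e-04 -1.e+00] F [ 0.1  0.7 -1.8] w 26.0 | shift [-0.2  0.6 -1.1] rot [-0.02 -0.02 -0.01]
```

View pics/hs.png

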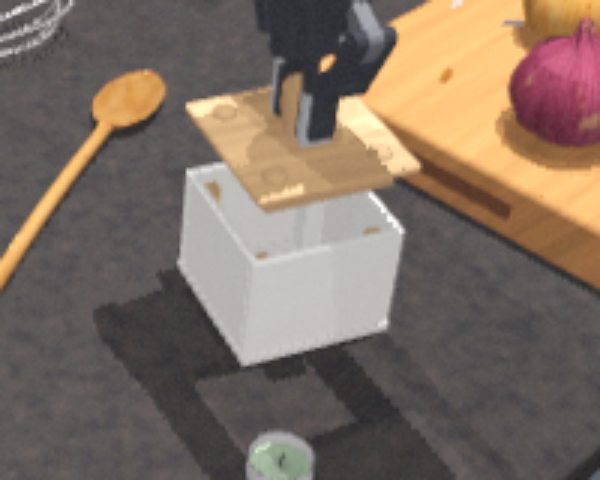

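```bash
python3 -m handwheel '[[[0,0,8,0,0,0,0],[0,0,15,0,0,0,0],[0,0,20,0,0,0,0],[0,0,24,0,0,0,0],[0,0,27,0,0,0,0],[0,0,30,0,0,0,0],[0,0,32,0,0,0,0],[0,0,33.5,0,0,0,0],[0,0,34.5,0,0,0,0],[0,0,34.5,0,0,0,0]]]'
python3 -c "
from h import *
go((461.8,10.3,98.5),68.1)"
```

```text
time: 7.3
ee_pos: [0.4614, 0.0103, 0.0996]
ee_rot: [-0.0, 0.829, 0.56, -0.0]
ft_force: [0.3, -0.1, -2.0]
width: 0.0261
grasp_force: 59.3
t 7.3 pos [461.4  10.3  99.6] yaw 68.1 tilt [-0.  0. -1.] F [ 0.3 -0.1 -2. ] w 26.1 | shift [0.2 0.4 1.1] rot [-0.  0.  0.]
```

```bash
python3 -m handwheel '[[[0,0,0.6,0,0,0,0],[0,0,1.2,0,0,0,0],[0,0,1.7,0,0,0,0],[0,0,1.7,0,0,0,0],[0,0,1.7,0,0,0,0.5],[0,0,1.7,0,0,0,0.8],[0,0,1.7,0,0,0,0.8],[0,0,-10,0,0,0,0.8],[0,0,-35,0,0,0,0.8],[0,0,-70,0,0,0,0.8]]]'
python3 - <<'E'
from h import *
go((461.8,10.3,98.5),68.1)
from scipy.optimize import least_squares
for n in("top","scene"):
    p=env.camera(n)
    L=near(p,(.461,.01),.09,.088,.098); L=L[abs(L[:,2]-np.median(L[:,2]))<.0035]
    A=np.c_[L[:,:2]-[.461,.01],np.ones(len(L))]; c=np.linalg.lstsq(A,L[:,2],rcond=None)[0]
    k=near(p,(.461,.01),.03,.112,.13)
    print(n,len(L),rect(L),"plane deg",np.degrees(c[:2]).round(2),"h",c[2].round(4),"knob",k.mean(0).round(4))
p=env.camera("scene")
cv2.imwrite("pics/hs2.png",cv2.resize(p["pixels"][160:320,300:500,::-1],(600,480)))
E
```

```text
time: 8.55
ee_pos: [0.4609, 0.0104, 0.1704]
ee_rot: [-0.001, 0.829, 0.56, -0.0]
ft_force: [-0.9, -1.0, 0.7]
width: 0.0683
grasp_force: 0.0
t 8.55 pos [460.9  10.4 170.4] yaw 68.1 tilt [-1.3e-03  3.0e-04 -1.0e+00] F [-0.9 -1.   0.7] w 68.3 | shift [ 0.3  1.  71.9] rot [-0.08  0.01 -0.  ]
top 1000 (array([462.1,  11. ]), array([104.3, 103.2]), -22.061294555664062) plane deg [0.02 0.05] h 0.093 knob [nan nan nan]
scene 1702 (array([461.3,  10.1]), array([106.4, 106.2]), -22.289344787597656) plane deg [0.12 0.12] h 0.0921 knob [0.4586 0.014  0.1227]<stdin>:9: RuntimeWarning: Mean of empty slice.
  ret = um.true_divide(
```

View pics/hs2.png

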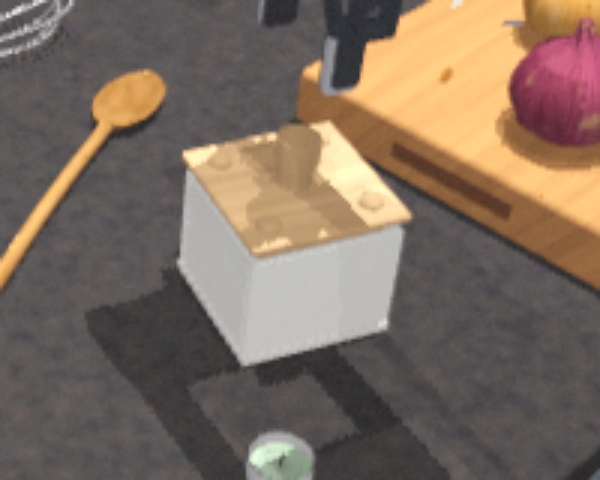

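```bash
python3 -m handwheel '[[[15,15,0,0,0,0,0],[34.3,34.5,0,0,0,0,0],[34.3,34.5,0,0,0,0,0],[34.3,34.5,20,0,0,0,0],[34.3,34.5,45,0,0,0,0],[34.3,34.5,60,0,0,0,0],[34.3,34.5,66,0,0,0,0],[34.3,34.5,67,0,0,0,0],[34.3,34.5,67,0,0,0,0],[34.3,34.5,67,0,0,0,0]]]'
python3 -c "
from h import *
go((506.0,29.3,97.5),68.1)"
```

```text
time: 9.95
ee_pos: [0.5067, 0.0291, 0.1033]
ee_rot: [0.0, 0.829, 0.56, 0.0]
ft_force: [0.0, 0.7, 0.2]
width: -0.0003
grasp_force: 0.0
t 9.95 pos [506.7  29.1 103.3] yaw 68.11 tilt [ 1.2e-03 -2.0e-04 -1.0e+00] F [0.  0.7 0.2] w -0.3 | shift [-0.1 -0.7  5.8] rot [ 0.07 -0.01  0.01]
```

```bash
python3 -m handwheel '[[[0,-0.5,2.5,0,0,0,0],[0,-0.5,4.5,0,0,0,0],[0,-0.5,5,0,0,0,0],[0,-0.5,5.4,0,0,0,0],[0,-0.5,5.8,0,0,0,0],[0,-0.5,6.2,0,0,0,0],[0,-0.5,6.6,0,0,0,0],[0,-0.5,7,0,0,0,0],[0,-0.5,7.4,0,0,0,0],[0,-0.5,7.4,0,0,0,0]]]'
python3 -c "
from h import *
go((506.0,29.3,97.5),68.1)"
```

```text
time: 11.2
ee_pos: [0.5064, 0.0294, 0.0968]
ee_rot: [0.0, 0.828, 0.56, 0.0]
ft_force: [-4.0, 1.9, 13.8]
width: 0.0001
grasp_force: 6.7
t 11.2 pos [506.4  29.4  96.8] yaw 68.11 tilt [ 1.1e-03 -2.0e-04 -1.0e+00] F [-4.   1.9 13.8] w 0.1 | shift [-0.2 -0.3 -0.7] rot [ 0.06 -0.01  0.01]
```

```bash
python3 -m handwheel '[[[0,0,0.7,0,0,0,0],[0,0,1.4,0,0,0,0],[0,0,1.4,0,0,0,0],[0,0,-7,0,0,0,0],[0,-30,-7,0,0,0,0],[0,-68,-7,0,0,0,0],[0,-68,-6,0,0,0,0],[0,-68,-2.5,0,0,0,0],[0,-68,-1.5,0,0,0,0],[0,-68,-0.5,0,0,0,0]]]'
python3 -c "
from h import *
go((442.9,54.8,97.5),68.1)"
python3 -m handwheel '[[[0,0,0.9,0,0,0,0],[0,0,1.7,0,0,0,0],[0,0,1.9,0,0,0,0],[0,0,1.9,0,0,0,0],[0,0,1.9,0,0,0,0],[0,0,1.9,0,0,0,0],[0,0,1.9,0,0,0,0],[0,0,1.9,0,0,0,0],[0,0,1.9,0,0,0,0],[0,0,1.9,0,0,0,0]]]'
python3 -c "
from h import *
go((442.9,54.8,97.5),68.1)"
```

```text
time: 12.45
ee_pos: [0.4444, 0.0548, 0.0972]
ee_rot: [0.0, 0.829, 0.56, 0.001]
ft_force: [-5.7, 3.1, 16.7]
width: -0.0001
grasp_force: 8.5
t 12.45 pos [444.4  54.8  97.2] yaw 68.07 tilt [ 1.4e-03  7.0e-04 -1.0e+00] F [-5.7  3.1 16.7] w -0.1 | shift [-0.5 -1.4 -0.3] rot [ 0.06 -0.07 -0.03]
time: 13.7
ee_pos: [0.444, 0.0551, 0.0955]
ee_rot: [-0.0, 0.829, 0.56, 0.001]
ft_force: [-8.0, 5.3, 19.8]
width: 0.0001
grasp_force: 9.7
t 13.7 pos [444.   55.1  95.5] yaw 68.07 tilt [ 6.0e-04  1.3e-03 -1.0e+00] F [-8.   5.3 19.8] w 0.1 | shift [-0.7 -0.9 -2. ] rot [ 0.   -0.08 -0.03]
```

```bash
python3 -m handwheel '[[[0,0,-8,0,0,0,0],[-30,-1,-8,0,0,0,0],[-68.5,-1,-8,0,0,0,0],[-68.5,-1,-6,0,0,0,0],[-68.5,-1,-4,0,0,0,0],[-68.5,-1,-3,0,0,0,0],[-68.5,-1,-2,0,0,0,0],[-68.5,-1,-1.2,0,0,0,0],[-68.5,-1,-0.4,0,0,0,0],[-68.5,-1,-0.2,0,0,0,0]]]'
python3 -c "
from h import *
go((417.4,-8.3,96),68.1)"
python3 -m handwheel '[[[0,0,-8,0,0,0,0],[0,30,-8,0,0,0,0],[0,68,-8,0,0,0,0],[0,68,-6,0,0,0,0],[0,68,-4,0,0,0,0],[0,68,-3,0,0,0,0],[0,68,-2,0,0,0,0],[0,68,-1.2,0,0,0,0],[0,68,-0.4,0,0,0,0],[0,68,0,0,0,0,0]]]'
python3 -c "
from h import *
go((480.5,-33.8,96),68.1)"
```

```text
time: 14.95
ee_pos: [0.4166, -0.0087, 0.0956]
ee_rot: [0.001, 0.828, 0.561, -0.001]
ft_force: [-11.2, -3.4, 22.8]
width: 0.0
grasp_force: 11.2
t 14.95 pos [416.6  -8.7  95.6] yaw 68.24 tilt [-0.0012 -0.0022 -1.    ] F [-11.2  -3.4  22.8] w 0.0 | shift [ 0.7  0.6 -0.4] rot [-0.01  0.14  0.14]
time: 16.2
ee_pos: [0.4794, -0.0335, 0.0956]
ee_rot: [0.0, 0.828, 0.56, 0.0]
ft_force: [-4.9, 1.9, 15.0]
width: -0.0001
grasp_force: 7.4
t 16.2 pos [479.4 -33.5  95.6] yaw 68.14 tilt [ 1.e-03 -4.e-04 -1.e+00] F [-4.9  1.9 15. ] w -0.1 | shift [ 0.1  1.2 -0.4] rot [ 0.06 -0.    0.04]
```

```bash
cat > chk.py <<'E'
from h import *
for n in("top","scene"):
    p=env.camera(n)
    L=near(p,(.461,.01),.09,.083,.0965); m=np.median(L[:,2]); L=L[abs(L[:,2]-m)<.003]
    A=np.c_[L[:,:2]-[.461,.01],np.ones(len(L))]; c=np.linalg.lstsq(A,L[:,2],rcond=None)[0]
    print(n,len(L),rect(L),"plane deg",np.degrees(c[:2]).round(2),"h",c[2].round(4))
E
python3 chk.py
python3 -m handwheel '[[[0,0,-8,0,0,0,0],[30,0,-8,0,0,0,0],[68,0,-8,0,0,0,0],[68,0,-6,0,0,0,0],[68,0,-3,0,0,0,0],[68,0,-1.5,0,0,0,0],[68,-0.1,-0.5,0,0,0,0],[67.9,-0.3,0.5,0,0,0,0],[67.8,-0.5,1.4,0,0,0,0],[67.8,-0.5,1.5,0,0,0,0]]]'
python3 -c "
from h import *
go((506.0,29.3,94.5),68.1)"
```

```text
top 2035 (array([467.9,  22.9]), array([ 79.2, 103.1]), -21.271026611328125) plane deg [-0.97  0.43] h 0.0919
scene 1586 (array([461.2,  10.1]), array([106.5, 105.9]), -22.757705688476562) plane deg [-0.89  0.34] h 0.091
time: 17.55
ee_pos: [0.5049, 0.029, 0.0944]
ee_rot: [0.0, 0.829, 0.559, 0.001]
ft_force: [-3.9, 3.6, 14.7]
width: 0.0004
grasp_force: 7.4
t 17.55 pos [504.9  29.   94.4] yaw 68.03 tilt [ 2.e-03  7.e-04 -1.e+00] F [-3.9  3.6 14.7] w 0.4 | shift [ 0.7  0.9 -0.1] rot [ 0.09 -0.08 -0.07]
```

```bash
python3 -m handwheel '[[[0,0,-10,0,0,0,0],[0,0,-40,0,0,0,0],[0,-30,-60,0,0,0,0],[0,-68,-60,0,0,0,0],[0,-68,-60,0,0,0,0],[0,-68,-60,0,0,0,0],[0,-68,-60,0,0,0,0],[0,-68,-60,0,0,0,0],[0,-68,-60,0,0,0,0],[0,-68,-60,0,0,0,0]]]'
python3 - <<'E'
from h import *
go((442.9,54.8,96),68.1)
p=env.camera("scene")
c0=np.array([.4613,.0102])
L=near(p,c0,.09,.083,.0985)
a=np.radians(-22);R=np.array([[np.cos(a),np.sin(a)],[-np.sin(a),np.cos(a)]])
q=(L[:,:2]-c0)@R.T*1000
for nm,sx,sy in(("S1",1,1),("S2",-1,1),("S3",-1,-1),("S4",1,-1)):
    d=np.hypot(q[:,0]-34*sx,q[:,1]-34*sy)
    # lid frame x at -22deg: S1 at (+,+), S2 at (-,+)
    f=(q[:,0]*sx>18)&(q[:,1]*sy>18)&(d>10)&(abs(q).max(1)<49)
    print(nm,"stud",(L[d<5,2].mean()*1000).round(2),(d<5).sum(),"flange",(np.median(L[f,2])*1000).round(2),f.sum())
cv2.imwrite("pics/s3.png",cv2.resize(p["pixels"][160:320,300:500,::-1],(700,560),interpolation=cv2.INTER_CUBIC))
E
python3 chk.py
```

```text
time: 18.8
ee_pos: [0.4411, 0.0546, 0.1524]
ee_rot: [-0.0, 0.829, 0.56, -0.0]
ft_force: [0.9, -0.7, -0.2]
width: 0.0002
grasp_force: 0.0
t 18.8 pos [441.1  54.6 152.4] yaw 68.1 tilt [-3.e-04  0.e+00 -1.e+00] F [ 0.9 -0.7 -0.2] w 0.2 | shift [ 0.8  1.7 56.4] rot [-0.01  0.   -0.  ]
S1 stud 94.15 15 flange 90.1 110
S2 stud 94.49 18 flange 90.19 136
S3 stud 94.02 21 flange 90.34 119
S4 stud 93.41 4 flange 90.1 44
top 329 (array([422.9,   2.7]), array([58.2, 34.9]), -20.880226135253906) plane deg [ 0.98 -0.12] h 0.0921
scene 1643 (array([461.7,  10.5]), array([105.2, 106.7]), -21.614601135253906) plane deg [ 0.  -0.2] h 0.0902
```

View pics/s3.png

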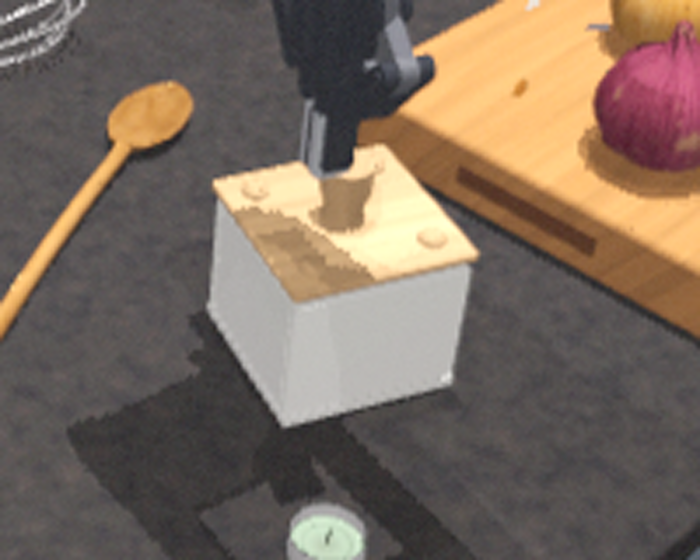

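```bash
python3 -m handwheel '[[[0.8,1.5,25,0,0,0,0],[0.8,1.5,45,0,0,0,0],[0.8,1.5,53,0,0,0,0],[0.8,1.5,55.5,0,0,0,0],[0.8,1.5,56.7,0,0,0,0],[0.8,1.4,57.7,0,0,0,0],[0.7,1.2,58.6,0,0,0,0],[0.7,1,59.4,0,0,0,0],[0.6,0.9,60,0,0,0,0],[0.6,0.9,60,0,0,0,0]]]'
python3 -c "
from h import *
go((442.9,54.8,94.5),68.1)"
python3 -m handwheel '[[[0,0,-8,0,0,0,0],[-30,0.4,-8,0,0,0,0],[-68,0.4,-8,0,0,0,0],[-68,0.4,-6,0,0,0,0],[-68,0.4,-3.5,0,0,0,0],[-68,0.3,-2.5,0,0,0,0],[-68.1,0.1,-1.6,0,0,0,0],[-68.2,0,-0.8,0,0,0,0],[-68.3,-0.2,0,0,0,0,0],[-68.3,-0.2,0,0,0,0,0]]]'
python3 -c "
from h import *
go((417.4,-8.3,94.5),68.1)"
```

```text
time: 20.2
ee_pos: [0.4436, 0.0551, 0.0948]
ee_rot: [0.001, 0.828, 0.56, 0.001]
ft_force: [-4.0, 2.5, 14.2]
width: -0.0003
grasp_force: 7.5
t 20.2 pos [443.6  55.1  94.8] yaw 68.11 tilt [ 3.1e-03  1.0e-04 -1.0e+00] F [-4.   2.5 14.2] w -0.3 | shift [-0.5 -0.5  0.2] rot [ 0.16 -0.07  0.01]
time: 21.45
ee_pos: [0.4171, -0.0085, 0.0943]
ee_rot: [0.001, 0.828, 0.561, -0.001]
ft_force: [-8.6, -2.7, 20.9]
width: -0.0002
grasp_force: 10.3
t 21.45 pos [417.1  -8.5  94.3] yaw 68.23 tilt [-1.0e-04 -1.9e-03 -1.0e+00] F [-8.6 -2.7 20.9] w -0.2 | shift [ 0.3  0.2 -0.2] rot [0.04 0.1  0.13]
```

```bash
python3 -m handwheel '[[[0,0,-8,0,0,0,0],[0,30,-8,0,0,0,0],[0.3,68.5,-8,0,0,0,0],[0.3,68.5,-6,0,0,0,0],[0.3,68.5,-3.5,0,0,0,0],[0.3,68.4,-2.5,0,0,0,0],[0.2,68.2,-1.6,0,0,0,0],[0.1,68,-0.8,0,0,0,0],[0,67.9,0,0,0,0,0],[0,67.9,0,0,0,0,0]]]'
python3 -c "
from h import *
go((480.5,-33.8,94.5),68.1)"
python3 -m handwheel '[[[0,0,-8,0,0,0,0],[30,0,-8,0,0,0,0],[68.3,0.5,-8,0,0,0,0],[68.3,0.5,-5,0,0,0,0],[68.3,0.5,-2.3,0,0,0,0],[68.3,0.4,-1.3,0,0,0,0],[68.3,0.3,-0.3,0,0,0,0],[68.2,0.1,0.6,0,0,0,0],[68.1,0,1.4,0,0,0,0],[68.1,0,1.4,0,0,0,0]]]'
python3 -c "
from h import *
go((506,29.3,93),68.1)"
```

```text
time: 22.7
ee_pos: [0.48, -0.0332, 0.0943]
ee_rot: [0.001, 0.828, 0.56, 0.001]
ft_force: [-1.8, 1.2, 13.7]
width: 0.0002
grasp_force: 6.7
t 22.7 pos [480.  -33.2  94.3] yaw 68.15 tilt [ 2.7e-03 -5.0e-04 -1.0e+00] F [-1.8  1.2 13.7] w 0.2 | shift [-0.3  0.7 -0.2] rot [ 0.15 -0.03  0.05]
time: 23.95
ee_pos: [0.5055, 0.0297, 0.093]
ee_rot: [-0.0, 0.829, 0.559, 0.001]
ft_force: [-2.8, 6.7, 15.1]
width: 0.0002
grasp_force: 7.6
t 23.95 pos [505.5  29.7  93. ] yaw 68.03 tilt [ 0.0023  0.0018 -1.    ] F [-2.8  6.7 15.1] w 0.2 | shift [-0.2  0.6 -0. ] rot [ 0.08 -0.14 -0.07]
```

```bash
python3 -m handwheel '[[[0,0,-8,0,0,0,0],[0,-30,-8,0,0,0,0],[-0.5,-68,-8,0,0,0,0],[-0.5,-68,-6,0,0,0,0],[-0.5,-68,-3.5,0,0,0,0],[-0.5,-68.1,-2.5,0,0,0,0],[-0.6,-68.2,-1.6,0,0,0,0],[-0.7,-68.4,-0.8,0,0,0,0],[-0.7,-68.5,0,0,0,0,0],[-0.7,-68.5,0,0,0,0,0]]]'
python3 -c "
from h import *
go((442.9,54.8,93),68.1)"
python3 -m handwheel '[[[0,0,-8,0,0,0,0],[-30,0.4,-8,0,0,0,0],[-68,0.4,-8,0,0,0,0],[-68,0.4,-6,0,0,0,0],[-68,0.4,-3.5,0,0,0,0],[-68,0.2,-2.5,0,0,0,0],[-68.1,0,-1.6,0,0,0,0],[-68.2,-0.2,-0.8,0,0,0,0],[-68.3,-0.5,0,0,0,0,0],[-68.3,-0.5,0,0,0,0,0]]]'
python3 -c "
from h import *
go((417.4,-8.3,93),68.1)"
python3 -m handwheel '[[[0,0,-8,0,0,0,0],[0,30,-8,0,0,0,0],[0.3,68.7,-8,0,0,0,0],[0.3,68.7,-6,0,0,0,0],[0.3,68.7,-3.5,0,0,0,0],[0.3,68.6,-2.5,0,0,0,0],[0.2,68.4,-1.6,0,0,0,0],[0.1,68.3,-0.8,0,0,0,0],[0,68.2,0,0,0,0,0],[0,68.2,0,0,0,0,0]]]'
python3 -c "
from h import *
go((480.5,-33.8,93),68.1)"
```

```text
time: 25.2
ee_pos: [0.4422, 0.0543, 0.0927]
ee_rot: [-0.0, 0.829, 0.56, 0.0]
ft_force: [-6.8, 3.5, 17.3]
width: -0.0003
grasp_force: 9.0
t 25.2 pos [442.2  54.3  92.7] yaw 68.06 tilt [ 5.e-04  7.e-04 -1.e+00] F [-6.8  3.5 17.3] w -0.3 | shift [ 0.8  0.4 -0.3] rot [ 0.01 -0.05 -0.04]
time: 26.45
ee_pos: [0.4164, -0.0094, 0.093]
ee_rot: [0.001, 0.828, 0.561, -0.0]
ft_force: [-8.0, -4.2, 19.6]
width: -0.0001
grasp_force: 9.9
t 26.45 pos [416.4  -9.4  93. ] yaw 68.22 tilt [ 0.0011 -0.0025 -1.    ] F [-8.  -4.2 19.6] w -0.1 | shift [ 1.4  0.6 -0. ] rot [0.11 0.11 0.12]
time: 27.7
ee_pos: [0.4789, -0.0339, 0.0929]
ee_rot: [0.001, 0.828, 0.56, 0.001]
ft_force: [-1.9, 1.7, 14.7]
width: -0.0003
grasp_force: 7.0
t 27.7 pos [478.9 -33.9  92.9] yaw 68.15 tilt [ 2.6e-03 -8.0e-04 -1.0e+00] F [-1.9  1.7 14.7] w -0.3 | shift [ 0.7  1.4 -0.1] rot [ 0.15 -0.02  0.05]
```

```bash
python3 -m handwheel '[[[0,0,-8,0,0,0,0],[30,0,-8,0,0,0,0],[68.5,1.2,-8,0,0,0,0],[68.5,1.2,-5,0,0,0,0],[68.5,1.2,-2.3,0,0,0,0],[68.5,1.1,-1.3,0,0,0,0],[68.4,1,-0.3,0,0,0,0],[68.3,0.9,0.6,0,0,0,0],[68.2,0.8,1.2,0,0,0,0],[68.2,0.8,1.2,0,0,0,0]]]'
python3 -c "
from h import *
go((506,29.3,91.7),68.1)"
python3 -m handwheel '[[[0,0,-8,0,0,0,0],[0,-30,-8,0,0,0,0],[0,-67.7,-8,0,0,0,0],[0,-67.7,-6,0,0,0,0],[0,-67.7,-3.5,0,0,0,0],[0,-67.8,-2.5,0,0,0,0],[-0.1,-67.9,-1.6,0,0,0,0],[-0.2,-68.1,-0.8,0,0,0,0],[-0.2,-68.2,0,0,0,0,0],[-0.2,-68.2,0,0,0,0,0]]]'
python3 -c "
from h import *
go((442.9,54.8,91.7),68.1)"
python3 -m handwheel '[[[0,0,-8,0,0,0,0],[-30,0.4,-8,0,0,0,0],[-67.7,0.5,-8,0,0,0,0],[-67.7,0.5,-6,0,0,0,0],[-67.7,0.5,-3.5,0,0,0,0],[-67.7,0.3,-2.5,0,0,0,0],[-67.8,0.1,-1.6,0,0,0,0],[-67.9,-0.1,-0.8,0,0,0,0],[-68,-0.4,0,0,0,0,0],[-68,-0.4,0,0,0,0,0]]]'
python3 -c "
from h import *
go((417.4,-8.3,91.7),68.1)"
python3 -m handwheel '[[[0,0,-8,0,0,0,0],[0,30,-8,0,0,0,0],[0.3,68.7,-8,0,0,0,0],[0.3,68.7,-6,0,0,0,0],[0.3,68.7,-3.5,0,0,0,0],[0.3,68.6,-2.5,0,0,0,0],[0.2,68.4,-1.6,0,0,0,0],[0.1,68.3,-0.8,0,0,0,0],[0,68.2,0,0,0,0,0],[0,68.2,0,0,0,0,0]]]'
python3 -c "
from h import *
go((480.5,-33.8,91.7),68.1)"
```

```text
time: 28.95
ee_pos: [0.5052, 0.029, 0.0918]
ee_rot: [-0.0, 0.829, 0.559, 0.001]
ft_force: [-3.4, 6.4, 14.7]
width: 0.0001
grasp_force: 7.7
t 28.95 pos [505.2  29.   91.8] yaw 68.02 tilt [ 0.0024  0.0018 -1.    ] F [-3.4  6.4 14.7] w 0.1 | shift [0.6 0.6 0.1] rot [ 0.09 -0.14 -0.08]
time: 30.2
ee_pos: [0.4426, 0.0536, 0.0916]
ee_rot: [0.0, 0.829, 0.56, 0.001]
ft_force: [-5.2, 2.4, 16.6]
width: -0.0001
grasp_force: 8.5
t 30.2 pos [442.6  53.6  91.6] yaw 68.08 tilt [ 0.0013  0.     -1.    ] F [-5.2  2.4 16.6] w -0.1 | shift [ 1.2 -0.2 -0.1] rot [ 0.07 -0.03 -0.02]
time: 31.45
ee_pos: [0.4166, -0.0093, 0.0917]
ee_rot: [0.001, 0.828, 0.561, -0.0]
ft_force: [-8.1, -3.2, 19.9]
width: 0.0
grasp_force: 9.9
t 31.45 pos [416.6  -9.3  91.7] yaw 68.23 tilt [ 9.0e-04 -2.2e-03 -1.0e+00] F [-8.1 -3.2 19.9] w 0.0 | shift [1.2 0.4 0. ] rot [0.1  0.1  0.13]
time: 32.7
ee_pos: [0.4791, -0.0341, 0.0916]
ee_rot: [0.001, 0.828, 0.56, 0.001]
ft_force: [-3.2, 0.6, 14.0]
width: 0.0
grasp_force: 7.0
t 32.7 pos [479.1 -34.1  91.6] yaw 68.15 tilt [ 2.1e-03 -7.0e-04 -1.0e+00] F [-3.2  0.6 14. ] w 0.0 | shift [ 0.8  1.2 -0.1] rot [ 0.13 -0.01  0.05]
```

```bash
python3 -m handwheel '[[[0,0,-8,0,0,0,0],[30,0,-8,0,0,0,0],[68.5,1.2,-8,0,0,0,0],[68.5,1.2,-5,0,0,0,0],[68.5,1.2,-2.3,0,0,0,0],[68.5,1.1,-1.3,0,0,0,0],[68.4,1,-0.5,0,0,0,0],[68.3,0.9,0.2,0,0,0,0],[68.2,0.8,0.8,0,0,0,0],[68.2,0.8,0.8,0,0,0,0]]]'
python3 -c "
from h import *
go((506,29.3,91),68.1)"
python3 -m handwheel '[[[0,0,-8,0,0,0,0],[0,-30,-8,0,0,0,0],[0.5,-67.7,-8,0,0,0,0],[0.5,-67.7,-6,0,0,0,0],[0.5,-67.7,-3.5,0,0,0,0],[0.5,-67.8,-2.5,0,0,0,0],[0.4,-67.9,-1.6,0,0,0,0],[0.3,-68.1,-0.8,0,0,0,0],[0.3,-68.2,0,0,0,0,0],[0.3,-68.2,0,0,0,0,0]]]'
python3 -c "
from h import *
go((442.9,54.8,91),68.1)"
```

```text
time: 33.95
ee_pos: [0.5055, 0.0286, 0.0912]
ee_rot: [0.0, 0.829, 0.559, 0.001]
ft_force: [-4.1, 6.5, 17.1]
width: 0.0001
grasp_force: 8.7
t 33.95 pos [505.5  28.6  91.2] yaw 68.03 tilt [ 0.0021  0.0014 -1.    ] F [-4.1  6.5 17.1] w 0.1 | shift [0.8 0.2 0.2] rot [ 0.08 -0.12 -0.07]
time: 35.2
ee_pos: [0.4431, 0.0539, 0.0909]
ee_rot: [0.0, 0.829, 0.56, 0.0]
ft_force: [-6.4, 0.5, 16.8]
width: 0.0002
grasp_force: 9.1
t 35.2 pos [443.1  53.9  90.9] yaw 68.09 tilt [ 1.3e-03 -2.0e-04 -1.0e+00] F [-6.4  0.5 16.8] w 0.2 | shift [ 0.8 -0.6 -0.1] rot [ 0.07 -0.01 -0.01]
```

```bash
python3 -m handwheel '[[[0,0,-8,0,0,0,0],[-30,0.4,-8,0,0,0,0],[-67.5,0,-8,0,0,0,0],[-67.5,0,-6,0,0,0,0],[-67.5,0,-3.5,0,0,0,0],[-67.5,-0.2,-2.5,0,0,0,0],[-67.6,-0.4,-1.6,0,0,0,0],[-67.7,-0.6,-0.8,0,0,0,0],[-67.8,-0.9,0,0,0,0,0],[-67.8,-0.9,0,0,0,0,0]]]'
python3 -c "
from h import *
go((417.4,-8.3,91),68.1)"
python3 -m handwheel '[[[0,0,-8,0,0,0,0],[0,30,-8,0,0,0,0],[0.3,69,-8,0,0,0,0],[0.3,69,-6,0,0,0,0],[0.3,69,-3.5,0,0,0,0],[0.3,68.9,-2.5,0,0,0,0],[0.2,68.8,-1.6,0,0,0,0],[0.1,68.7,-0.8,0,0,0,0],[0.1,68.6,0,0,0,0,0],[0.1,68.6,0.2,0,0,0,0]]]'
python3 -c "
from h import *
go((480.5,-33.8,91),68.1)"
```

```text
time: 36.45
ee_pos: [0.4168, -0.0083, 0.0908]
ee_rot: [0.001, 0.828, 0.561, 0.0]
ft_force: [-6.3, -1.0, 17.9]
width: 0.0001
grasp_force: 9.3
t 36.45 pos [416.8  -8.3  90.8] yaw 68.21 tilt [ 0.0012 -0.0015 -1.    ] F [-6.3 -1.  17.9] w 0.1 | shift [ 0.2  0.6 -0.2] rot [0.09 0.05 0.11]
time: 37.7
ee_pos: [0.4793, -0.0334, 0.0907]
ee_rot: [0.0, 0.828, 0.56, 0.0]
ft_force: [-4.8, 2.0, 17.8]
width: -0.0001
grasp_force: 9.0
t 37.7 pos [479.3 -33.4  90.7] yaw 68.15 tilt [ 1.1e-03 -4.0e-04 -1.0e+00] F [-4.8  2.  17.8] w -0.1 | shift [ 0.1  1.3 -0.3] rot [0.07 0.   0.05]
```

```bash
python3 -m handwheel '[[[0,-0.1,0.2,0,0,0,0],[0,-0.1,0.3,0,0,0,0],[0,-0.1,0.3,0,0,0,0],[0,-0.1,0.3,0,0,0,0],[0,-0.1,0.3,0,0,0,0],[0,-0.1,0.3,0,0,0,0],[0,-0.1,0.3,0,0,0,0],[0,-0.1,0.3,0,0,0,0],[0,-0.1,0.3,0,0,0,0],[0,-0.1,0.3,0,0,0,0]]]'
python3 -c "
from h import *
go((480.5,-33.8,91),68.1)"
python3 -m handwheel '[[[0,0,-8,0,0,0,0],[30,0,-8,0,0,0,0],[68,1.2,-8,0,0,0,0],[68,1.2,-5,0,0,0,0],[68,1.2,-2.8,0,0,0,0],[68,1.1,-2,0,0,0,0],[67.9,1,-1.3,0,0,0,0],[67.8,0.9,-0.5,0,0,0,0],[67.7,0.8,0,0,0,0,0],[67.7,0.8,0,0,0,0,0]]]'
python3 -c "
from h import *
go((506,29.3,91),68.1)"
```

```text
time: 38.95
ee_pos: [0.4793, -0.0334, 0.0907]
ee_rot: [0.001, 0.828, 0.56, 0.0]
ft_force: [-6.4, 0.7, 19.3]
width: -0.0001
grasp_force: 9.5
t 38.95 pos [479.3 -33.4  90.7] yaw 68.15 tilt [ 1.4e-03 -6.0e-04 -1.0e+00] F [-6.4  0.7 19.3] w -0.1 | shift [ 0.   1.3 -0.3] rot [0.09 0.   0.05]
time: 40.2
ee_pos: [0.5055, 0.029, 0.0908]
ee_rot: [-0.0, 0.829, 0.559, 0.001]
ft_force: [-5.7, 6.0, 20.0]
width: -0.0
grasp_force: 9.9
t 40.2 pos [505.5  29.   90.8] yaw 68.04 tilt [ 0.0014  0.0016 -1.    ] F [-5.7  6.  20. ] w -0.0 | shift [ 0.5  0.3 -0.2] rot [ 0.04 -0.12 -0.06]
```

```bash
python3 -m handwheel '[[[0,0,-8,0,0,0,0],[0,-30,-8,0,0,0,0],[0.5,-67.7,-8,0,0,0,0],[0.5,-67.7,-6,0,0,0,0],[0.5,-67.7,-3,0,0,0,0],[0.5,-67.8,-2,0,0,0,0],[0.4,-68,-1.2,0,0,0,0],[0.3,-68.2,-0.5,0,0,0,0],[0.3,-68.3,0,0,0,0,0],[0.3,-68.3,0,0,0,0,0]]]'
python3 -c "
from h import *
go((442.9,54.8,91),68.1)"
python3 -m handwheel '[[[0,0,-8,0,0,0,0],[-30,0.4,-8,0,0,0,0],[-67.8,0.2,-8,0,0,0,0],[-67.8,0.2,-6,0,0,0,0],[-67.8,0.2,-3,0,0,0,0],[-67.8,-0.2,-2,0,0,0,0],[-67.8,-0.5,-1.2,0,0,0,0],[-67.8,-0.8,-0.5,0,0,0,0],[-67.8,-1.1,0,0,0,0,0],[-67.8,-1.1,0,0,0,0,0]]]'
python3 -c "
from h import *
go((417.4,-8.3,91),68.1)"
```

```text
time: 41.45
ee_pos: [0.4435, 0.0539, 0.0907]
ee_rot: [0.001, 0.829, 0.56, 0.0]
ft_force: [-7.9, 0.1, 21.5]
width: 0.0003
grasp_force: 10.8
t 41.45 pos [443.5  53.9  90.7] yaw 68.09 tilt [ 1.2e-03 -6.0e-04 -1.0e+00] F [-7.9  0.1 21.5] w 0.3 | shift [ 0.6 -0.9 -0.3] rot [ 0.08  0.01 -0.01]
time: 42.7
ee_pos: [0.4175, -0.0085, 0.0907]
ee_rot: [0.002, 0.828, 0.561, 0.0]
ft_force: [-5.2, -3.2, 19.3]
width: 0.0001
grasp_force: 9.6
t 42.7 pos [417.5  -8.5  90.7] yaw 68.22 tilt [ 0.0026 -0.0025 -1.    ] F [-5.2 -3.2 19.3] w 0.1 | shift [ 0.1 -0.2 -0.3] rot [0.19 0.08 0.12]
```

All four corners now stop at 90.7–90.8 mm. I back off and look.

```bash
python3 -m handwheel '[[[0,0,-10,0,0,0,0],[0,0,-40,0,0,0,0],[0,0,-80,0,0,0,0],[-40,0,-120,0,0,0,0],[-90,0,-130,0,0,0,0],[-140,0,-130,0,0,0,0],[-180,0,-130,0,0,0,0],[-200,0,-130,0,0,0,0],[-200,0,-130,0,0,0,0],[-200,0,-130,0,0,0,0]]]'
python3 - <<'E'
from h import *
c0=np.array([.4617,.0105])
a=np.radians(-22);R=np.array([[np.cos(a),np.sin(a)],[-np.sin(a),np.cos(a)]])
for n in("top","scene"):
  p=env.camera(n)
  L=near(p,c0,.09,.078,.098); q=(L[:,:2]-c0)@R.T*1000
  for nm,sx,sy in(("S1",1,1),("S2",-1,1),("S3",-1,-1),("S4",1,-1)):
    d=np.hypot(q[:,0]-34*sx,q[:,1]-34*sy)
    f=(q[:,0]*sx>18)&(q[:,1]*sy>18)&(d>10)&(abs(q).max(1)<49)
    print(n,nm,"flange",(np.median(L[f,2])*1000).round(2),f.sum())
  for t,(x,y) in dict(tin=(.667,.182),candle=(.361,.125),bulb=(.695,.084)).items():
    P=near(p,(x,y),.06,.006,.07); print(t,rect(P)[0])
cv2.imwrite("pics/s4.png",cv2.resize(p["pixels"][160:320,300:500,::-1],(700,560),interpolation=cv2.INTER_CUBIC))
E
python3 chk.py
```

```text
time: 43.95
ee_pos: [0.3413, -0.1927, 0.2184]
ee_rot: [-0.0, 0.828, 0.56, 0.0]
ft_force: [1.2, 0.7, -0.2]
width: -0.0
grasp_force: 0.0
top S1 flange 86.17 207
top S2 flange 86.37 222
top S3 flange 86.29 223
top S4 flange 86.08 203
tin [670.4 182.7]
candle [364.8 126.9]
bulb [704.   82.4]
scene S1 flange 85.74 108
scene S2 flange 85.31 139
scene S3 flange 85.31 123
scene S4 flange 85.51 46
tin [669.5 183.9]
candle [359.7 124.3]
bulb [695.5  84.6]
top 3050 (array([462.9,  10.5]), array([104.3, 103.7]), -22.51435089111328) plane deg [-0.11 -0.06] h 0.0863
scene 1615 (array([462.,  10.]), array([105.1, 105.8]), -22.153282165527344) plane deg [ 0.18 -0.03] h 0.0855
```

View pics/s4.png

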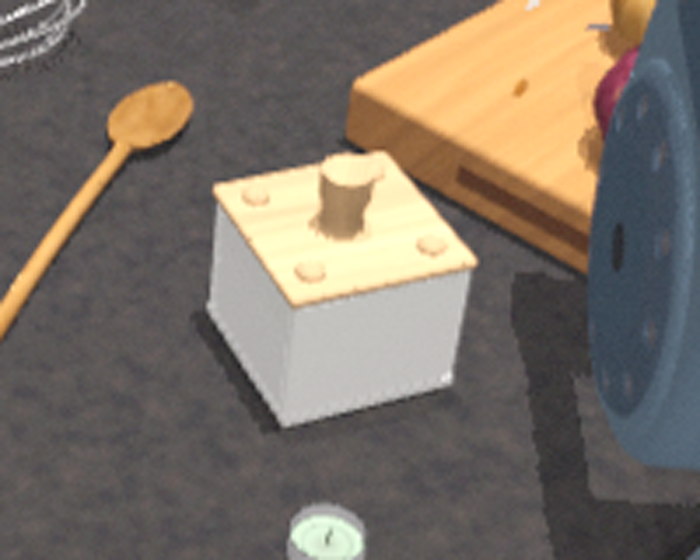

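The flange tops match the seated height in both views, level to within about 0.2 mm, and every corner held 19–21 N without moving further. The robot is clear and the bystanders have not moved.

```bash
python3 -c "
from bench import env
print(env.job_done())"
```

```text
the job is handed in; nothing more can be done
None
```

The lid is back on the canister and flush on the rim all round to within about 0.2 mm in both camera views; I pushed it home corner by corner, and the highest force I read was about 25 N. Those readings come only at the end of each move. The tin, candle and bulb stayed put, and the job was handed in at about 44 s; no verdict was shown.

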